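# Hang the cordless screwdriver on the spring-balanced swing arm

### The job

Pick up the cordless screwdriver that stands on the ski bench and hang it by the steel bail on its top from the orange hook of the spring-balanced swing arm. The arm sinks under the weight: ease the screwdriver down with it, without forcing it, and let go only once the arm carries the whole weight and has settled, so that the arm neither drops nor springs up. Leave the screwdriver hanging still and upright on the hook, clear of the bench, and leave the other things on the bench where they are.

Things in the scene. Friction and masses are not known exactly. Their poses are not given: they have to be found in the camera images.
- driver_centre (a point): Middle of the cordless screwdriver (pistol shape, yellow, standing on its black battery foot, 76 x 56 mm), on its mid-plane straight below the bail, 90 mm above the foot's underside. x forward along the barrel to the chuck, y across, z up. Chuck and bit reach 115 mm ahead of here, the rear end 87 mm behind. Mass 0.42 to 0.91 kg, different each time; centre of mass below the bail.
- driver_grip (a point): A place to grip the screwdriver: the rear of its yellow motor housing, a level block 46 mm wide (y), 46 mm high and 110 mm long. The point is on the mid-plane, 15 mm above the block's mid-height (8 mm below its top), 141 mm above the foot's underside, 25 mm ahead of the block's rear end and 60 mm behind the bail. Axes as driver_centre.
- driver_bail (a point): Underside of the crown of the steel bail, a rigid arch of 5 mm wire standing up across the housing (in the y-z plane). It is 179 mm above the foot's underside; the opening under the crown is 30 mm high over the housing's top and 48 mm wide at the legs. Axes as driver_centre. The hook passes through the arch along x, from the front or the rear.
- hook_seat (a point): Top of the lowest part of the orange hook, where the bail's crown must rest; 313 mm above the bench without load. x level, back along the arm to the post; y across; z up; they stay level as the arm sinks. The 8 mm bar comes out of the end block (19 mm off in +x) towards -x and turns up: its tip is 11 mm above this point and reaches 21 mm from it in -x.
- balancer (a joint): Sinking angle of the arm (two parallel 280 mm links), rad: 0 at the upper stop, where the spring holds it unloaded and the links rise 0.16 rad to the hook; grows as it sinks, level at 0.16, lower stop 0.43. It leaves the stop at about 3 N on the hook, then sinks about 17 mm per further newton, little damped. The screwdriver settles 20 to 100 mm down according to its mass, foot clear of the bench.
- swing (a joint): Swing angle of the whole arm about its upright post, rad, 0 in the middle, positive anticlockwise from above; it turns stiffly, at about 2 N sideways on the hook, and stays where it is left.
- hook_head: Red end block of the arm, 58 mm high, 24 mm wide, which carries the orange hook (smooth plastic sleeve, slippery); origin at its lower link pivot, 36 mm from hook_seat in +x and 5 mm above it. Axes as hook_seat.
- wax: Green block of ski wax, 95 x 45 x 24 mm, loose on the bench; origin at the centre of its underside. Leave alone.
- scraper: Blue plastic scraper plate, 60 x 130 x 6 mm, lying loose on the bench; origin at the centre of its underside. Leave alone.
- brush: Wooden-backed black brush, 120 x 55 x 40 mm, loose on the bench; origin at the centre of its underside. Leave alone.
- screw_jar: Clear jar of 64 mm diameter, 55 mm high, with a red cap; origin at the centre of its underside. Leave alone.
Things that resemble listed ones, but are neither listed nor needed, are in the scene too. What is shaped like the part that bears driver_centre but blue or pink is not meant.

How it is judged (in metres and radians):
On the way, in this order (a step that is already met when the one before it is completed fails the run):
1. the screwdriver is lifted off the bench in the gripper (height (world z) of driver_bail above 0.23 m and contact force between the fingers and driver above 1 N), for 0.2 s.
2. still held, the screwdriver hangs by its bail on the hook, which bears its weight, and the sunken arm is at rest (distance between driver_bail and hook_seat below 0.015 m and contact force between driver and hook_head above 3 N and value of joint balancer above 0.03 rad and velocity of joint balancer between -0.03 and 0.03 rad/s and contact force between the fingers and driver above 1 N), for 0.3 s.
At the end, for the whole second after the job is handed in: The screwdriver hangs freely by its bail from the hook: crown of the bail within 15 mm of the hook's seat, the hook bearing it (over 2.5 N), upright within 0.2 rad, its foot over 10 mm above the bench, arm sunken and still (under 0.1 rad/s), screwdriver slower than 50 mm/s, released by the fingers (distance between driver_bail and hook_seat below 0.015 m and contact force between driver and hook_head above 2.5 N and height (world z) of driver_bail above 0.19 m and angle between driver_bail's own z axis and vertical below 0.2 rad and linear speed of driver below 0.05 m/s and velocity of joint balancer between -0.1 and 0.1 rad/s and value of joint balancer above 0.03 rad and contact force between the fingers and driver below 0.1 N); the robot touches nothing.
It fails at once if the screwdriver is let go before the arm has settled: unheld, the arm drops or springs up faster than 0.18 rad/s (50 mm/s at the hook) (contact force between the fingers and driver below 0.1 N and (velocity of joint balancer above 0.18 rad/s or velocity of joint balancer below -0.18 rad/s)).
It fails at once if the arm is jerked, faster than 0.5 rad/s (140 mm/s at the hook) (velocity of joint balancer above 0.5 rad/s or velocity of joint balancer below -0.5 rad/s).
It fails at once if the screwdriver is forced against the hook or its block (over 18 N) (contact force between driver and hook_head above 18 N).
It fails at once if the wax, scraper, brush or jar is moved by more than 15 mm (distance of any of wax, scraper, brush, screw_jar from where it was at the start of the episode above 0.015 m).
It also fails if it takes over 67 s, if anything falls off the work surface, if the arm or the gripper's body presses on something with over 40 N, if the wrist force passes 120 N, or if a joint passes its speed limit or range.

### The arm

A 6-joint arm with a two-finger parallel gripper is mounted at the origin on the work surface. World frame = base frame: x ahead of the robot, y to its left, z up, the work surface at z = 0. Lengths are in m, angles in degrees, forces in N, time in s.
With the tool pointing down it reaches from about 0.375 to 0.9 m from the base axis. Payload 3.1 kg.
Tool frame: the origin (TCP) lies on the front face of the gripper's body, between the roots of the fingers; the fingertips stand 70 mm ahead of it and the grasp point (between the pads) lies 51 mm ahead of it (bot.tip_extent is the distance from the TCP to the fingertips, in m); z points along the fingers, x is the direction in which the jaws open and shut, and the axes are right-handed (so a half turn about z gives the same grasp; the last joint's range is limited). The gripper opens to 87 mm and grips with 3 to 60 N. Pads are 19 mm wide; open, the fingers measure 117 mm over their backs; the gripper's body (75 mm by 190 mm) begins 51 mm behind the grasp point.
Start: joints at [-83.91, 30.224, 82.088, -0, 67.689, -10.227], TCP at [0.176, -0.6, 0.292] pointing down, gripper open.
Joint ranges: [-176.69, 176.69], [-43.24, 126.21], [12.49, 139.97], [-82, 262], [0, 151.66], [-163.58, 163.58]. Speed limits (degrees/s): [159.86, 159.86, 180, 180, 180, 180].

### API

Orientations are given as a 3x3 rotation matrix whose columns are the frame's x, y, z axes.
In Python, from rig import bot, viewer, ticket gives the robot as it stands. The module is installed in compiled form; this text tells all that it offers.
- The arm moves only by the tool arm_command, never from a script. Its argument "targets" is a list of rows, each an object with "rot": the turn, a rotation vector about the tool's x, y, z in degrees, a list of three; "offset": the shift along the tool's x, y, z in cm, a list of three; "gripper": the closure, from 0 (fully open) to 1 (shut). A call has 1 to 8 rows; each row is the pose to reach, as a shift and turn from the pose commanded when the call began, along the tool's axes at that moment; what a row does not reach only later rows make up. A row lasts 1/10 s, in which the tool goes at most 50 mm and 8.59 degrees, less where a joint would pass 70% of its speed; a pose out of reach is approached as far as the arm can. A call with a gripper value outside its range is refused whole. The fingers move at their own pace and stop on an object; the grip force is fixed at half the most. Time passes only in rows, so rows that repeat a pose let the fingers close. It gives the time, the measured TCP pose, the force and the opening at its end, in the units of the state.
- bot.read_state(): the state, without advancing time (a new reading comes with each control period).
- viewer.capture(name): name is "scene" or "top"; returns a dict with "frame" (400x640x3 uint8, red, green, blue), "fx", "fy", "cx", "cy" (pixels), "view" (4x4, takes a point from world to camera coordinates). Camera axes: x right, y down, z forward; pixel columns grow to the right and rows downward; lengths in m; the calibration is good to about 2 mm. A picture is of the moment at which its call begins. There is no depth.
- ticket.hand_in(): hands the job in, once; it reports no verdict.
The state is a dict: "time_s": time; "joint_positions": joint angles; "qvel": joint speeds; "tau": joint torques, N m; "position": TCP position; "tcp_rot": TCP orientation; "force": force on the tool from outside, world axes, zero at the start; "moment": the same for the moment, N m; "opening": opening from 0.0 (shut) to 1.0 (fully open).
Only numpy, scipy, OpenCV 4.12 (cv2) and the standard library are available. Lean on these libraries where they do the work, as an engineer would, in place of code of your own. Each camera call takes 0.05 s, during which the arm holds its last target. There are 200 camera calls.

## Working session

There is one attempt and no reset: what is moved stays moved. The work goes in short steps, Python scripts to look and compute and a tool call to move; the robot and the scene stay as the last step left them, time stands still between calls to the robot, and variables do not carry over. Pictures are saved under pics/ and viewed, about 8 in all and at most 12, crops included, and the job is handed in when it is done.

Besides the shell and the picture viewer there is one more tool, called after "Emit:" as name(argument=value, ...) on one line, values as JSON. arm_command: Moves the arm, as the interface text tells. Its arguments: {"type":"object","properties":{"targets":{"type":"array"}},"required":["targets"]}

```bash
mkdir -p pics; cat > h.py <<'E'
import numpy as np, cv2
from rig import bot, viewer, ticket
def cap(n,f=None):
    c=viewer.capture(n)
    if f: cv2.imwrite('pics/'+f,cv2.cvtColor(c['frame'],cv2.COLOR_RGB2BGR))
    return c
def ray(c,u,v):
    V=np.array(c['view']);R=V[:3,:3];o=-R.T@V[:3,3]
    d=R.T@np.array([(u-c['cx'])/c['fx'],(v-c['cy'])/c['fy'],1]);return o,d/np.linalg.norm(d)
def onz(c,u,v,z):
    o,d=ray(c,u,v);return o+d*(z-o[2])/d[2]
def tri(c1,p1,c2,p2):
    o,d=ray(c1,*p1);q,e=ray(c2,*p2)
    s=np.linalg.lstsq(np.c_[d,-e],q-o,rcond=None)[0]
    a,b=o+d*s[0],q+e*s[1];return (a+b)/2,np.linalg.norm(a-b)
def proj(c,p):
    V=np.array(c['view']);q=V[:3,:3]@np.array(p)+V[:3,3];return c['fx']*q[0]/q[2]+c['cx'],c['fy']*q[1]/q[2]+c['cy']
E
python3 - <<'E'
from h import *
a=cap('scene','s0.png');b=cap('top','t0.png')
for c in(a,b):print(c['fx'],c['cx'],c['cy'],np.round(c['view'],3).tolist())
s=bot.read_state();print(s)
E
```

```text
429.9770762445227 317.1127246290174 198.12470553939934 [[0.837, 0.546, -0.016, -0.424], [0.457, -0.715, -0.529, -0.108], [-0.3, 0.436, -0.849, 1.77], [0.0, 0.0, 0.0, 1.0]]
460.39302212037853 319.06844413416684 194.509077423733 [[-0.013, -1.0, -0.008, 0.021], [-0.987, 0.014, -0.157, 0.507], [0.157, 0.006, -0.988, 1.608], [0.0, 0.0, 0.0, 1.0]]
{'time_s': 0.1, 'joint_positions': array([-8.39072537e+01,  3.02745357e+01,  8.21477189e+01,  9.74721156e-04,
        6.76909701e+01, -1.02279937e+01]), 'qvel': array([ 0.02519228, -0.12811706, -0.16998378,  0.0472368 ,  0.05746247,
       -0.03819893]), 'tau': array([-2.45131732e-04, -4.40986204e+01, -1.77150285e+01,  6.35560253e-02,
        5.33635891e-02, -4.82845678e-05]), 'position': array([ 0.17560246, -0.59928325,  0.29136712]), 'tcp_rot': array([[ 2.81007722e-01, -9.59705487e-01, -1.94094382e-04],
       [-9.59703542e-01, -2.81007550e-01,  1.96665085e-03],
       [-1.94194760e-03, -3.66371010e-04, -9.99998047e-01]]), 'force': array([-0.19480135,  0.24167587, -0.64663562]), 'moment': array([-0.04254896, -0.01293265,  0.00243032]), 'opening': 1.001046414857652}
```

View pics/s0.png

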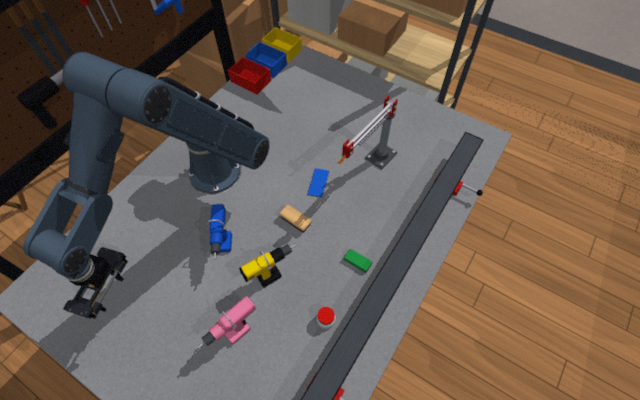

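View pics/t0.png

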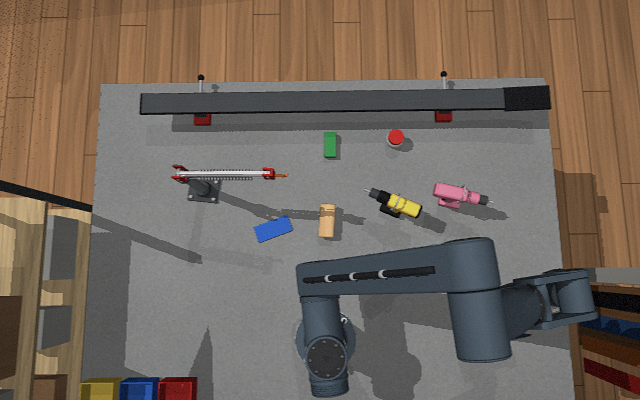

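The scene view shows the yellow driver at about (262,265) and the hook at about (343,158). In the top view the driver is at (400,203) with its chuck at (368,190), and the hook tip is at (287,176) pointing towards -y. Next, one composite of close crops.

```bash
cat > crop.py <<'E'
import cv2,numpy as np,sys
def grid(items,out,k=6,w=66,h=48):
    t=[]
    for f,x,y in items:
        im=cv2.imread('pics/'+f)[y:y+h,x:x+w]; im=cv2.resize(im,None,fx=k,fy=k,interpolation=cv2.INTER_CUBIC)
        for i in range(0,w,10):cv2.putText(im,str(x+i),(i*k,8),0,.3,(255,0,255),1);cv2.line(im,(i*k,9),(i*k,14),(255,0,255),1)
        for j in range(0,h,10):cv2.putText(im,str(y+j),(0,j*k+4),0,.3,(255,0,255),1)
        t.append(im)
    cv2.imwrite('pics/'+out,np.vstack([np.hstack(t[:2]),np.hstack(t[2:])]))
E
python3 - <<'E'
from crop import *
grid([('s0.png',235,240),('s0.png',330,120),('t0.png',362,178),('t0.png',245,152)],'c0.png')
from h import *
a=cap('scene');b=cap('top')
for c in(a,b):
    hs=cv2.cvtColor(c['frame'],cv2.COLOR_RGB2HSV)
    for n,lo,hi in(('yel',(22,120,80),(33,255,255)),('org',(8,150,100),(17,255,255))):
        m=cv2.inRange(hs,lo,hi);k,l,st,ce=cv2.connectedComponentsWithStats(m)
        print(n,[(st[i].tolist(),ce[i].round(1).tolist()) for i in range(1,k) if st[i][4]>8])
E
```

```text
yel [([262, 27, 40, 35, 743], [283.7, 42.2]), ([265, 252, 10, 16, 88], [269.8, 259.0]), ([241, 255, 30, 26, 453], [256.4, 268.1])]
org [([338, 155, 8, 8, 21], [341.8, 158.6])]
yel [([387, 194, 12, 14, 103], [392.1, 200.5]), ([393, 197, 28, 20, 329], [407.2, 207.1]), ([105, 378, 7, 3, 11], [108.2, 378.8]), ([79, 378, 43, 22, 690], [99.6, 390.1])]
org [([274, 174, 14, 3, 31], [280.3, 175.1])]
```

View pics/c0.png

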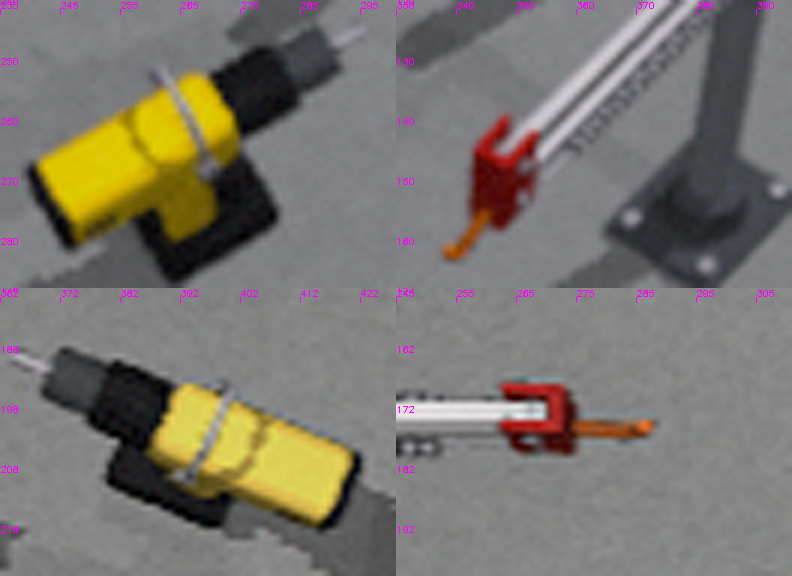

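The crops show the bail arch clearly: mid-crown at about scene (265.5,260) and top (396,201.5). The hook tip is at scene (339,161) and top (287,175).

```bash
python3 - <<'E'
from h import *
a=cap('scene');b=cap('top')
P=lambda n,p,q:print(n,*[np.round(x,4) for x in tri(a,p,b,q)])
P('bail',(265.5,260),(396,201.7));P('bit',(295,245.5),(363.5,188))
P('tip',(339.2,161),(287,175.2));P('root',(345,155),(274.3,175.3))
print('bail@.182',onz(a,265.5,260,.182),onz(b,396,201.7,.182))
f=onz(b,391,199,.149);r=onz(b,418,210.5,.149);print('axis',f,r,np.degrees(np.arctan2(*(f-r)[1::-1])))
bt=onz(b,363.5,188,.126);print('bit',bt,onz(a,295,245.5,.126))
print('rear-bit ang',np.degrees(np.arctan2(*(bt-r)[1::-1])))
print('bail legs',onz(b,399,194.5,.17),onz(b,393,209,.17))
print('hook top view z.325/.313',onz(b,287,175.2,.325),onz(b,274.3,175.3,.315))
print('hook scene',onz(a,339.2,161,.325),onz(a,345,155,.315))
# arm bar axis from top: post-side
print('arm',onz(b,190,175,.29),onz(b,262,174,.33),'post',onz(b,203,190,0))
E
```

```text
bail [ 0.464  -0.2419  0.1408] 0.0031
bit [ 0.5125 -0.1385  0.1249] 0.0035
tip [0.5232 0.1095 0.3245] 0.0056
root [0.5241 0.1473 0.316 ] 0.0028
bail@.182 [ 0.47997893 -0.25272282  0.182     ] [ 0.45717029 -0.2364109   0.182     ]
axis [ 0.47113533 -0.22548929  0.149     ] [ 0.43136071 -0.31348744  0.149     ] 65.67732321419774
bit [ 0.51355884 -0.13710555  0.126     ] [ 0.51173627 -0.14023838  0.126     ]
rear-bit ang 65.01336713490471
bail legs [ 0.48264391 -0.24914374  0.17      ] [ 0.43486832 -0.22761519  0.17      ]
hook top view z.325/.313 [0.52103154 0.10754898 0.325     ] [0.52330247 0.14640523 0.315     ]
hook scene [0.52508159 0.11150396 0.325     ] [0.52459788 0.14912447 0.315     ]
arm [0.53298968 0.40700541 0.29      ] [0.52469405 0.18136167 0.33      ] post [0.53605989 0.4418982  0.        ]
```

```bash
cat >> h.py <<'E'
def go(p,yaw):
    """offset cm / rot deg to reach TCP p, tool x at yaw (deg), z down"""
    s=bot.read_state();R=s['tcp_rot'];y=np.radians(yaw)
    T=np.array([[np.cos(y),np.sin(y),0],[np.sin(y),-np.cos(y),0],[0,0,-1]])
    from scipy.spatial.transform import Rotation as Q
    print('off',np.round(R.T@(np.array(p)-s['position'])*100,2),'rot',np.round(Q.from_matrix(R.T@T).as_rotvec(degrees=True),1))
E
python3 - <<'E'
from h import *
go([.439,-.297,.25],-24.7)
a=cap('scene');b=cap('top')
for c in(a,b):
    hs=cv2.cvtColor(c['frame'],cv2.COLOR_RGB2HSV)
    for n,lo,hi in(('pink',(155,60,80),(174,255,255)),('blue',(105,150,60),(125,255,255))):
        m=cv2.inRange(hs,lo,hi);k,l,st,ce=cv2.connectedComponentsWithStats(m)
        for i in range(1,k):
            if st[i][4]>60:
                pts=cv2.boxPoints(cv2.minAreaRect(np.argwhere(l==i)[:,::-1].astype(np.float32)))
                print(n,[np.round(onz(c,*p,.14)[:2],3).tolist() for p in pts])
E
```

```text
off [-21.64 -33.78   4.21] rot [ -0.   0. -49.]
pink [[0.45, -0.517], [0.481, -0.367], [0.574, -0.389], [0.54, -0.533]]
blue [[-0.863, 0.586], [-0.741, 0.674], [-0.662, 0.593], [-0.78, 0.507]]
blue [[-0.21, 0.506], [-0.24, 0.657], [-0.028, 0.606], [-0.007, 0.463]]
blue [[0.437, 0.046], [0.393, 0.159], [0.446, 0.173], [0.488, 0.06]]
blue [[0.173, -0.173], [0.212, -0.148], [0.259, -0.204], [0.221, -0.229]]
blue [[0.215, -0.227], [0.277, -0.188], [0.349, -0.277], [0.29, -0.314]]
pink [[0.458, -0.357], [0.531, -0.377], [0.494, -0.529], [0.422, -0.509]]
blue [[0.385, 0.236], [0.426, 0.124], [0.374, 0.105], [0.334, 0.217]]
blue [[0.047, -0.875], [0.085, -0.886], [0.061, -1.007], [0.024, -0.996]]
blue [[-0.086, 0.656], [-0.088, 0.532], [-0.153, 0.529], [-0.152, 0.652]]
```

Emit:
arm_command(targets=[{"offset": [-2.5, -4, 0], "rot": [0, 0, -6], "gripper": 0.2}, {"offset": [-5, -8, 0], "rot": [0, 0, -12], "gripper": 0.2}, {"offset": [-8, -12, 0.5], "rot": [0, 0, -18], "gripper": 0.2}, {"offset": [-10.5, -16, 1], "rot": [0, 0, -24], "gripper": 0.2}, {"offset": [-13, -20, 1.5], "rot": [0, 0, -30], "gripper": 0.2}, {"offset": [-15.5, -24, 2], "rot": [0, 0, -36], "gripper": 0.2}, {"offset": [-18, -28, 3], "rot": [0, 0, -42], "gripper": 0.2}, {"offset": [-20.5, -32, 4], "rot": [0, 0, -47], "gripper": 0.2}])

```text
time_s: 1.2
position: [0.4264, -0.3118, 0.2524]
tcp_rot: [[0.895, -0.446, 0.001], [-0.446, -0.895, -0.001], [0.001, 0.001, -1.0]]
force: [0.5, -0.5, -0.7]
opening: 0.801
```

```bash
python3 - <<'E'
from h import *
go([.439,-.297,.192],-24.7)
c=cap('scene','s1.png');d=cap('top','t1.png')
s=bot.read_state();print(s['position'],s['opening'],s['force'])
from crop import grid
grid([('s1.png',225,225),('s1.png',245,225),('t1.png',362,178),('t1.png',385,178)],'c1.png')
E
```

```text
off [ 0.46 -1.9   6.04] rot [ 0.  -0.1 -1.8]
[ 0.42723376 -0.30792144  0.25114905] 0.8001291790985496 [-0.23921557 -0.02773156  0.38783323]
```

View pics/c1.png

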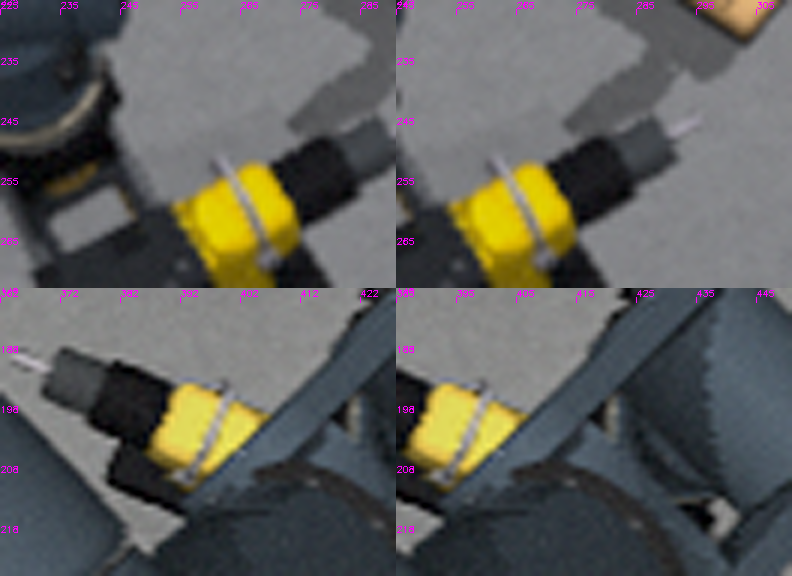

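Emit:
arm_command(targets=[{"offset": [0, 0, 0], "rot": [0, 0, -1.8], "gripper": 0.2}, {"offset": [0, 0, 0], "rot": [0, 0, -1.8], "gripper": 0.2}, {"offset": [0, 0, 0], "rot": [0, 0, -1.8], "gripper": 0.2}])

```text
time_s: 1.6
position: [0.4249, -0.3138, 0.2525]
tcp_rot: [[0.907, -0.422, 0.0], [-0.422, -0.907, -0.001], [0.001, 0.0, -1.0]]
force: [-0.4, 0.6, -0.6]
opening: 0.8
```

```bash
python3 - <<'E'
from h import *
go([.439,-.297,.192],-24.7)
E
```

```text
off [ 0.56 -2.12  6.05] rot [ 0.  -0.  -0.3]
```

Emit:
arm_command(targets=[{"offset": [0.55, -2.1, 0], "rot": [0, 0, 0], "gripper": 0.2}, {"offset": [0.55, -2.1, 1.5], "rot": [0, 0, 0], "gripper": 0.2}, {"offset": [0.55, -2.1, 3.5], "rot": [0, 0, 0], "gripper": 0.2}, {"offset": [0.55, -2.1, 5], "rot": [0, 0, 0], "gripper": 0.2}, {"offset": [0.55, -2.1, 6], "rot": [0, 0, 0], "gripper": 0.2}, {"offset": [0.55, -2.1, 6], "rot": [0, 0, 0], "gripper": 0.2}, {"offset": [0.55, -2.1, 6], "rot": [0, 0, 0], "gripper": 0.2}])

```text
time_s: 2.3
position: [0.4389, -0.297, 0.1925]
tcp_rot: [[0.907, -0.422, 0.0], [-0.422, -0.907, -0.0], [0.0, 0.0, -1.0]]
force: [0.6, 0.1, 0.4]
opening: 0.801
```

Emit:
arm_command(targets=[{"offset": [0, 0, 0], "rot": [0, 0, 0], "gripper": 1}, {"offset": [0, 0, 0], "rot": [0, 0, 0], "gripper": 1}, {"offset": [0, 0, 0], "rot": [0, 0, 0], "gripper": 1}, {"offset": [0, 0, 0], "rot": [0, 0, 0], "gripper": 1}, {"offset": [0, 0, 0], "rot": [0, 0, 0], "gripper": 1}, {"offset": [0, 0, 0], "rot": [0, 0, 0], "gripper": 1}, {"offset": [0, 0, 0], "rot": [0, 0, 0], "gripper": 1}])

```text
time_s: 3.0
position: [0.4388, -0.2964, 0.1926]
tcp_rot: [[0.907, -0.42, -0.0], [-0.42, -0.907, -0.0], [-0.0, 0.0, -1.0]]
force: [-2.3, -0.5, 4.5]
opening: 0.529
```

Emit:
arm_command(targets=[{"offset": [0, 0, -0.5], "rot": [0, 0, 0], "gripper": 1}, {"offset": [0, 0, -1], "rot": [0, 0, 0], "gripper": 1}, {"offset": [0, 0, -2], "rot": [0, 0, 0], "gripper": 1}, {"offset": [0, 0, -3.5], "rot": [0, 0, 0], "gripper": 1}, {"offset": [0, 0, -5], "rot": [0, 0, 0], "gripper": 1}, {"offset": [0, 0, -6.5], "rot": [0, 0, 0], "gripper": 1}, {"offset": [0, 0, -8], "rot": [0, 0, 0], "gripper": 1}, {"offset": [0, 0, -8], "rot": [0, 0, 0], "gripper": 1}])

```text
time_s: 3.8
position: [0.4397, -0.2971, 0.2741]
tcp_rot: [[0.907, -0.421, 0.003], [-0.421, -0.907, -0.003], [0.004, 0.002, -1.0]]
force: [0.5, -1.0, -8.5]
opening: 0.527
```

```bash
python3 - <<'E'
from h import *
c=cap('scene','s2.png');d=cap('top','t2.png')
s=bot.read_state();print(s['position'],s['opening'],s['force'],s['moment'])
from crop import grid
grid([('s2.png',225,205),('s2.png',260,205),('t2.png',350,170),('t2.png',385,178)],'c2.png')
E
```

```text
[ 0.43871623 -0.29620519  0.27207703] 0.5250009968096632 [-0.09361329  0.51629069 -8.21382339] [-0.0626596   0.05952638 -0.02033345]
```

View pics/c2.png

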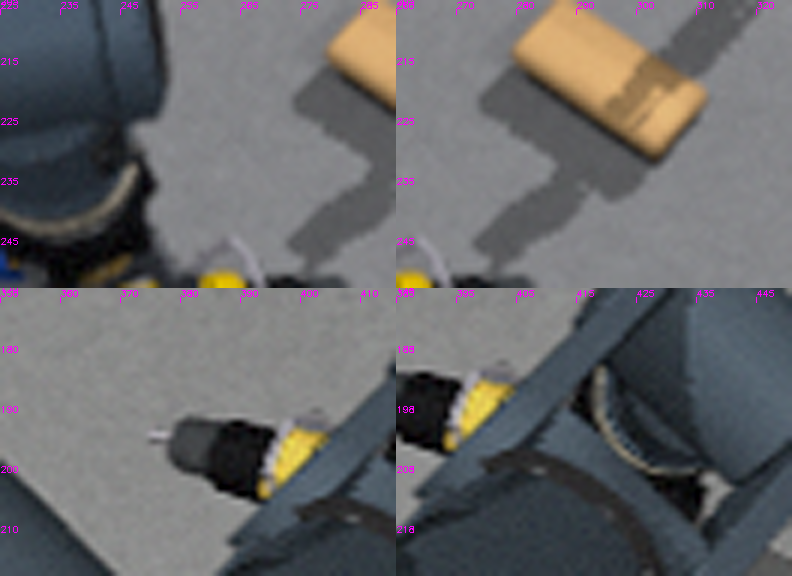

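The crops show the driver has pitched nose-down in the pads: the bit is at top view (375,195) and the bail is leaning. I'll swing the tool nose-up about the grasp point to level it. This also leans the gripper body away from the hook.

Emit:
arm_command(targets=[{"offset": [0, 0.27, 0.01], "rot": [3, 0, 0], "gripper": 1}, {"offset": [0, 0.53, 0.03], "rot": [6, 0, 0], "gripper": 1}, {"offset": [0, 0.8, 0.06], "rot": [9, 0, 0], "gripper": 1}, {"offset": [0, 1.06, 0.11], "rot": [12, 0, 0], "gripper": 1}, {"offset": [0, 1.32, 0.17], "rot": [15, 0, 0], "gripper": 1}, {"offset": [0, 1.58, 0.25], "rot": [18, 0, 0], "gripper": 1}, {"offset": [0, 1.83, 0.34], "rot": [21, 0, 0], "gripper": 1}, {"offset": [0, 2.07, 0.44], "rot": [24, 0, 0], "gripper": 1}])

```text
time_s: 4.7
position: [0.4297, -0.3157, 0.2665]
tcp_rot: [[0.907, -0.384, 0.17], [-0.42, -0.829, 0.369], [-0.001, -0.406, -0.914]]
force: [0.3, -0.2, -8.8]
opening: 0.527
```

Emit:
arm_command(targets=[{"offset": [0, 0.27, 0.01], "rot": [3, 0, 0], "gripper": 1}, {"offset": [0, 0.53, 0.03], "rot": [6, 0, 0], "gripper": 1}, {"offset": [0, 0.8, 0.06], "rot": [9, 0, 0], "gripper": 1}, {"offset": [0, 1.06, 0.11], "rot": [12, 0, 0], "gripper": 1}, {"offset": [0, 1.32, 0.17], "rot": [15, 0, 0], "gripper": 1}, {"offset": [0, 1.45, 0.21], "rot": [16.5, 0, 0], "gripper": 1}, {"offset": [0, 1.45, 0.21], "rot": [16.5, 0, 0], "gripper": 1}])

```text
time_s: 5.4
position: [0.4245, -0.3274, 0.2584]
tcp_rot: [[0.907, -0.322, 0.272], [-0.422, -0.691, 0.588], [-0.001, -0.648, -0.762]]
force: [0.2, -0.2, -7.9]
opening: 0.527
```

```bash
python3 - <<'E'
from h import *
c=cap('scene','s3.png');d=cap('top','t3.png')
s=bot.read_state();print(s['position'],s['opening'],s['force'],s['moment'],s['tcp_rot'].round(3).tolist(),s['joint_positions'].round(1))
from crop import grid
grid([('s3.png',205,205),('s3.png',235,235),('t3.png',340,170),('t3.png',375,178)],'c3.png')
E
```

```text
[ 0.42495514 -0.32666222  0.25945451] 0.5267636260527802 [ 1.12559098  0.14805594 -7.422509  ] [-1.43877323  0.58190763 -0.02631475] [[0.907, -0.321, 0.272], [-0.421, -0.691, 0.588], [-0.0, -0.648, -0.762]] [-63.1  34.   92.1  30.9  82.9 -50.2]
```

View pics/c3.png

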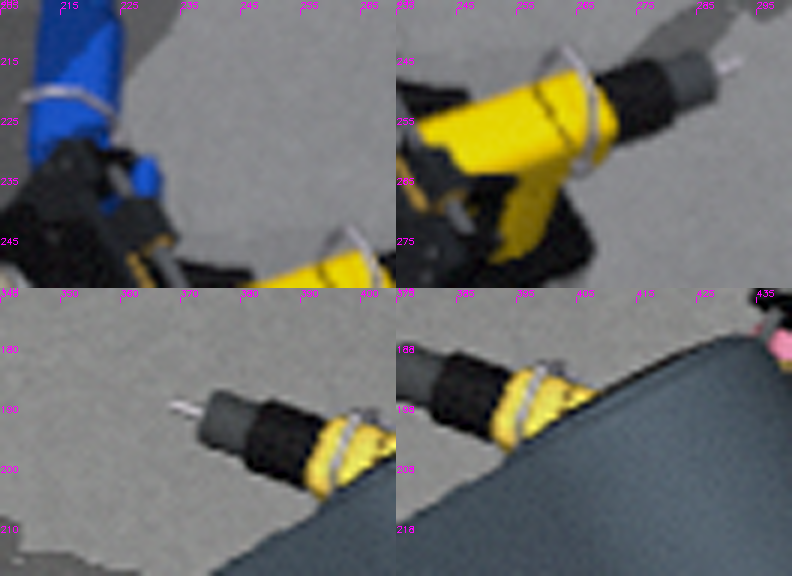

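```bash
python3 - <<'E'
from h import *
a=cap('scene');b=cap('top')
s=bot.read_state();g=s['position']+.051*s['tcp_rot'][:,2]
p,e=tri(a,(291.3,245),b,(368,189.3));q=p-g;print(g,p,e,q)
u=np.array([.42,.907,0]);h=q@u;print('fwd',h,'up',q[2],'pitch',np.degrees(np.arctan2(q[2],h)-np.arctan2(-15,175)), 'side',q@[.907,-.42,0])
E
```

```text
[ 0.43906515 -0.29631658  0.22123933] [ 0.50582779 -0.15092163  0.1421558 ] 0.0008867305147601833 [ 0.06676263  0.14539496 -0.07908353]
fwd 0.15991353092584346 up -0.07908352830545337 pitch -21.41511311928036 side -0.0005121754564732095
```

Emit:
arm_command(targets=[{"offset": [0, 0.27, 0.01], "rot": [3, 0, 0], "gripper": 1}, {"offset": [0, 0.53, 0.03], "rot": [6, 0, 0], "gripper": 1}, {"offset": [0, 0.8, 0.06], "rot": [9, 0, 0], "gripper": 1}, {"offset": [0, 1.06, 0.11], "rot": [12, 0, 0], "gripper": 1}, {"offset": [0, 1.32, 0.17], "rot": [15, 0, 0], "gripper": 1}, {"offset": [0, 1.58, 0.25], "rot": [18, 0, 0], "gripper": 1}, {"offset": [0, 1.83, 0.34], "rot": [21, 0, 0], "gripper": 1}, {"offset": [0, 1.83, 0.34], "rot": [21, 0, 0], "gripper": 1}])

```text
time_s: 6.4
position: [0.4201, -0.3379, 0.2443]
tcp_rot: [[0.907, -0.203, 0.37], [-0.422, -0.435, 0.796], [-0.0, -0.877, -0.48]]
force: [0.6, -0.2, -9.1]
opening: 0.526
```

```bash
python3 - <<'E'
from h import *
a=cap('scene','s4.png');b=cap('top','t4.png')
s=bot.read_state();print(s['position'],s['force'],s['tcp_rot'].round(3).tolist(),s['joint_positions'].round(1))
t=[cv2.resize(cv2.imread('pics/'+f)[y:y+100,x:x+100],None,fx=4,fy=4,interpolation=cv2.INTER_CUBIC) for f,x,y in(('s4.png',215,200),('t4.png',345,160))]
for im,x,y in zip(t,(215,345),(200,160)):
    for i in range(0,100,20):cv2.putText(im,str(x+i),(i*4,8),0,.3,(255,0,255),1);cv2.putText(im,str(y+i),(0,i*4+4),0,.3,(255,0,255),1)
cv2.imwrite('pics/c4.png',np.hstack(t))
E
```

```text
[ 0.42038924 -0.33743938  0.2453848 ] [-0.64140914 -0.70969574 -7.52046052] [[0.907, -0.201, 0.369], [-0.421, -0.436, 0.796], [0.001, -0.877, -0.48]] [-67.9  42.7  89.6  40.3  96.9 -57. ]
```

View pics/c4.png

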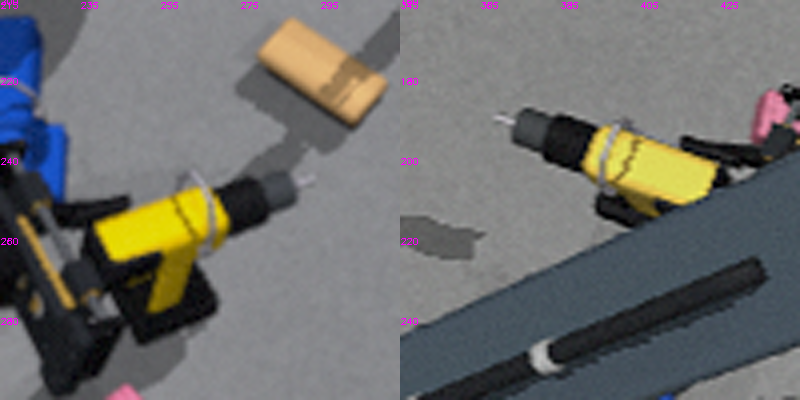

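```bash
python3 - <<'E'
from h import *
a=cap('scene');b=cap('top')
s=bot.read_state();g=s['position']+.051*s['tcp_rot'][:,2]
u=np.array([.42,.907,0])
for P,Q in (((293.5,245),(368.6,189)),):
    p,e=tri(a,P,b,Q);q=p-g;print(g,p,e,q)
    h=q@u;print('fwd',h,'up',q[2],'pitch',np.degrees(np.arctan2(q[2],h)-np.arctan2(-15,175)))
E
```

```text
[ 0.43930014 -0.29643122  0.22162839] [ 0.50948126 -0.15005041  0.14254682] 0.007029538712886347 [ 0.07018112  0.14638082 -0.07908157]
fwd 0.16224347124634347 up -0.07908157046699699 pitch -21.086682261749925
```

```bash
python3 - <<'E'
from h import *
a=cap('scene');b=cap('top')
s=bot.read_state();g=s['position']+.051*s['tcp_rot'][:,2];u=np.array([.42,.907,0])
def pt(x,z,th):
    t=np.radians(th);return g+u*(x*np.cos(t)-z*np.sin(t))+np.array([0,0,x*np.sin(t)+z*np.cos(t)])
for th in(0,-10,-15,-20,-25):
    for n,x,z in(('bit',.175,-.015),('rear',-.025,.008),('crown',.06,.04)):
        print(th,n,np.round(proj(a,pt(x,z,th)),1),np.round(proj(b,pt(x,z,th)),1))
for f,c in(('s4.png',0),('t4.png',1)):
    hs=cv2.cvtColor(cv2.imread('pics/'+f),cv2.COLOR_BGR2HSV);m=cv2.inRange(hs,(22,120,80),(33,255,255))
    y,x=np.nonzero(m[180:300,230:430]);print(f,x.min()+230,x.max()+230,y.min()+180,y.max()+180)
E
```

```text
0 bit [294.2 234.1] [365.8 184. ]
0 rear [237.1 262.1] [425.  208.2]
0 crown [260.5 243.9] [401.7 195.7]
-10 bit [293.4 239.1] [366.4 186.3]
-10 rear [237.4 261.3] [424.8 207.8]
-10 crown [262.7 244.6] [399.3 195.5]
-15 bit [292.5 241.7] [367.3 187.6]
-15 rear [237.6 260.8] [424.6 207.5]
-15 crown [263.5 245. ] [398.3 195.5]
-20 bit [291.3 244.5] [368.5 189. ]
-20 rear [237.9 260.3] [424.3 207.3]
-20 crown [264.3 245.6] [397.5 195.5]
-25 bit [289.7 247.3] [370.  190.5]
-25 rear [238.3 259.9] [424. 207.]
-25 crown [264.9 246.3] [396.8 195.7]
s4.png 238 272 247 277
t4.png 390 424 192 213
```

The driver slips to about 20° nose-down at this grip. I'll set it down on a clear patch further forward, then regrip closer to the bail with the gripper leaning back.

Emit:
arm_command(targets=[{"offset": [0, -0.4, 0.7], "rot": [0, 0, 0], "gripper": 1}, {"offset": [0, -1.2, 2.2], "rot": [0, 0, 0], "gripper": 1}, {"offset": [0, -2.4, 4.4], "rot": [0, 0, 0], "gripper": 1}, {"offset": [0, -3.7, 6.75], "rot": [0, 0, 0], "gripper": 1}, {"offset": [0, -5, 9.1], "rot": [0, 0, 0], "gripper": 1}, {"offset": [0, -6.2, 11.3], "rot": [0, 0, 0], "gripper": 1}, {"offset": [0, -7, 12.8], "rot": [0, 0, 0], "gripper": 1}, {"offset": [0, -7.4, 13.5], "rot": [0, 0, 0], "gripper": 1}])

```text
time_s: 7.5
position: [0.485, -0.1945, 0.2465]
tcp_rot: [[0.908, -0.2, 0.367], [-0.418, -0.432, 0.799], [-0.002, -0.879, -0.476]]
force: [-0.5, -0.3, -8.8]
opening: 0.525
```

Emit:
arm_command(targets=[{"offset": [0, 0.4, 0.2], "rot": [0, 0, 0], "gripper": 1}, {"offset": [0, 1.2, 0.65], "rot": [0, 0, 0], "gripper": 1}, {"offset": [0, 2, 1.1], "rot": [0, 0, 0], "gripper": 1}, {"offset": [0, 2.8, 1.55], "rot": [0, 0, 0], "gripper": 1}, {"offset": [0, 3.6, 2], "rot": [0, 0, 0], "gripper": 1}, {"offset": [0, 4.2, 2.3], "rot": [0, 0, 0], "gripper": 1}, {"offset": [0, 4.2, 2.3], "rot": [0, 0, 0], "gripper": 1}])

```text
time_s: 8.2
position: [0.4848, -0.1974, 0.1974]
tcp_rot: [[0.907, -0.202, 0.37], [-0.421, -0.431, 0.798], [-0.001, -0.879, -0.476]]
force: [-1.5, -0.1, -8.6]
opening: 0.523
```

```bash
python3 - <<'E'
from h import *
s=bot.read_state();g=s['position']+.051*s['tcp_rot'][:,2];R=s['tcp_rot'];print(g,s['force'])
u=np.array([.42,.907,0])
for b,z in((-.014,.162),(-.028,.156),(-.041,.149),(-.054,.141),(-.054,.1395)):
    d=u*b;d[2]=z-g[2];print(np.round(R.T@d*100,2))
E
```

```text
[ 0.50371819 -0.15672001  0.1731554 ] [-1.46623877 -0.12497657 -8.63618958]
[ 0.    1.65 -0.7 ]
[ 0.01  2.84 -1.64]
[ 0.01  4.07 -2.45]
[ 0.01  5.4  -3.22]
[ 0.01  5.53 -3.14]
```

Emit:
arm_command(targets=[{"offset": [0, 0.6, 0.3], "rot": [0, 0, 0], "gripper": 1}, {"offset": [0, 1.1, -0.1], "rot": [0, 0, 0], "gripper": 1}, {"offset": [0, 1.65, -0.7], "rot": [0, 0, 0], "gripper": 1}, {"offset": [0, 2.85, -1.65], "rot": [0, 0, 0], "gripper": 1}, {"offset": [0, 4.05, -2.45], "rot": [0, 0, 0], "gripper": 1}, {"offset": [0, 5.4, -3.2], "rot": [0, 0, 0], "gripper": 1}, {"offset": [0, 5.45, -3.2], "rot": [0, 0, 0], "gripper": 1}, {"offset": [0, 5.45, -3.2], "rot": [0, 0, 0], "gripper": 1}])

```text
time_s: 9.0
position: [0.4623, -0.2474, 0.1706]
tcp_rot: [[0.907, -0.194, 0.374], [-0.422, -0.425, 0.801], [0.004, -0.884, -0.467]]
force: [-6.7, -8.4, 14.2]
opening: 0.524
```

```bash
python3 - <<'E'
from h import *
a=cap('scene','s5.png');b=cap('top','t5.png')
s=bot.read_state();g=s['position']+.051*s['tcp_rot'][:,2];print(g,s['force'])
t=[cv2.resize(cv2.imread('pics/'+f)[y:y+100,x:x+100],None,fx=4,fy=4,interpolation=cv2.INTER_CUBIC) for f,x,y in(('s5.png',225,200),('t5.png',325,150))]
for im,x,y in zip(t,(225,325),(200,150)):
    for i in range(0,100,20):cv2.putText(im,str(x+i),(i*4,8),0,.3,(255,0,255),1);cv2.putText(im,str(y+i),(0,i*4+4),0,.3,(255,0,255),1)
cv2.imwrite('pics/c5.png',np.hstack(t))
E
```

```text
[ 0.48147792 -0.2064843   0.14688648] [-7.24789628 -8.93102642 14.01249723]
```

View pics/c5.png

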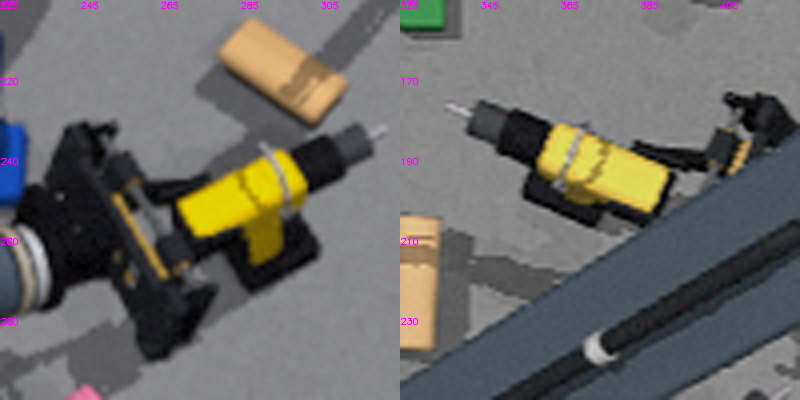

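Emit:
arm_command(targets=[{"offset": [0, 0.2, -0.1], "rot": [0, 0, 0], "gripper": 1}, {"offset": [0, 0.3, -0.1], "rot": [0, 0, 0], "gripper": 0.2}, {"offset": [0, 0.3, -0.1], "rot": [0, 0, 0], "gripper": 0.2}, {"offset": [0, 0.3, -0.1], "rot": [0, 0, 0], "gripper": 0.2}, {"offset": [0, 0.3, -0.1], "rot": [0, 0, 0], "gripper": 0.2}, {"offset": [0, 0.3, -0.1], "rot": [0, 0, 0], "gripper": 0.2}])

```text
time_s: 9.7
position: [0.4613, -0.248, 0.1636]
tcp_rot: [[0.907, -0.2, 0.37], [-0.42, -0.432, 0.798], [-0.0, -0.879, -0.476]]
force: [-0.1, -0.3, 0.3]
opening: 0.79
```

```bash
python3 - <<'E'
from h import *
a=cap('scene','s6.png');b=cap('top','t6.png')
s=bot.read_state();g=s['position']+.051*s['tcp_rot'][:,2];print(g,s['force'],s['opening'])
t=[cv2.resize(cv2.imread('pics/'+f)[y:y+66,x:x+66],None,fx=6,fy=6,interpolation=cv2.INTER_CUBIC) for f,x,y in(('s6.png',255,220),('t6.png',328,165))]
for im,x,y in zip(t,(255,328),(220,165)):
    for i in range(0,66,10):cv2.putText(im,str(x+i),(i*6,8),0,.3,(255,0,255),1);cv2.putText(im,str(y+i),(0,i*6+4),0,.3,(255,0,255),1)
cv2.imwrite('pics/c6.png',np.hstack(t))
E
```

```text
[ 0.48014441 -0.20743785  0.13915914] [-0.48185351  0.62224029 -1.06928616] 0.7968620609518368
```

View pics/c6.png

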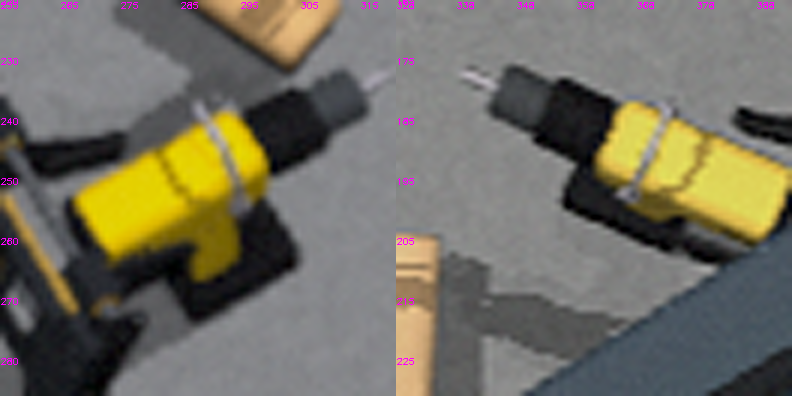

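```bash
python3 - <<'E'
from h import *
a=cap('scene');b=cap('top')
print(tri(a,(320,231.2),b,(336.8,175.8)))
bt=onz(b,336.8,175.8,.126);ba=onz(a,320,231.2,.126)
f=onz(b,364.5,187,.149);r=onz(b,390,198.5,.149)
an=lambda p,q:np.degrees(np.arctan2(*(p-q)[1::-1]))
print(bt,ba,f,r,an(f,r),an(bt,r),an(bt,f))
t=(bt+ba)/2
for y in(64,65,66):
    u=np.array([np.cos(np.radians(y)),np.sin(np.radians(y)),0]);n=np.array([u[1],-u[0],0]);print(y,'n:',t@n,f@n,r@n,'u bail',t@u-.115, 'centre',(t-.115*u)[:2])
E
```

```text
(array([ 0.55517101, -0.04865972,  0.12815858]), np.float64(0.004140980003739023))
[ 0.55706536 -0.04724638  0.126     ] [ 0.55319547 -0.04932189  0.126     ] [ 0.51293939 -0.13842568  0.149     ] [ 0.47286471 -0.22222427  0.149     ] 64.44165485777937 64.30279738511724 64.17546497019262
64 n: 0.52011428642401 0.5217086927889933 0.5224246973144479 u bail 0.08495566378187606 centre [ 0.50471774 -0.15164545]
65 n: 0.5235247780127156 0.5233821825773738 0.5224770067978262 u bail 0.07584796364526554 centre [ 0.50652932 -0.15250953]
66 n: 0.5267757988825401 0.5248962450828242 0.5223701647235853 u bail 0.06668212937014296 centre [ 0.5083557  -0.15334186]
```

```bash
cat >> h.py <<'E'
from scipy.spatial.transform import Rotation as Q
def plan(g1,phi,yaw=-24.7,n=6):
    """rows taking grasp point to g1 with tool x at yaw, lean phi"""
    s=bot.read_state();R=s['tcp_rot'];g0=s['position']+.051*R[:,2]
    T=Q.from_euler('z',yaw,degrees=True)*Q.from_euler('x',180+phi,degrees=True)
    rv=(Q.from_matrix(R).inv()*T).as_rotvec()
    for k in range(1,n+1):
        f=k/n;Rk=R@Q.from_rotvec(rv*f).as_matrix();p=g0+(np.array(g1)-g0)*f-.051*Rk[:,2]
        print('off',np.round(R.T@(p-s['position'])*100,2).tolist(),'rot',np.round(np.degrees(rv*f),1).tolist())
E
python3 - <<'E'
from h import *
plan([.4933,-.1792,.136],35,n=5)
E
```

```text
off [0.0, -0.71, 0.6] rot [-5.3, -0.0, -0.0]
off [0.0, -1.43, 1.25] rot [-10.6, -0.0, -0.1]
off [0.01, -2.13, 1.94] rot [-15.9, -0.1, -0.1]
off [0.01, -2.82, 2.67] rot [-21.2, -0.1, -0.1]
off [0.01, -3.49, 3.44] rot [-26.5, -0.1, -0.1]
```

Emit:
arm_command(targets=[{"offset": [0, -0.7, 0.6], "rot": [-5.3, 0, 0], "gripper": 0.2}, {"offset": [0, -1.45, 1.25], "rot": [-10.6, 0, 0], "gripper": 0.2}, {"offset": [0, -2.15, 1.95], "rot": [-16, 0, 0], "gripper": 0.2}, {"offset": [0, -2.8, 2.65], "rot": [-21.2, 0, 0], "gripper": 0.2}, {"offset": [0, -3.5, 3.45], "rot": [-26.5, 0, 0], "gripper": 0.2}, {"offset": [0, -3.5, 3.45], "rot": [-26.5, 0, 0], "gripper": 0.2}])

```text
time_s: 10.5
position: [0.4815, -0.2033, 0.1793]
tcp_rot: [[0.909, -0.341, 0.24], [-0.417, -0.745, 0.521], [0.001, -0.574, -0.819]]
force: [1.4, 0.2, -0.3]
opening: 0.8
```

Emit:
arm_command(targets=[{"offset": [0, 0, 0], "rot": [0, 0, 0], "gripper": 1}, {"offset": [0, 0, 0], "rot": [0, 0, 0], "gripper": 1}, {"offset": [0, 0, 0], "rot": [0, 0, 0], "gripper": 1}, {"offset": [0, 0, 0], "rot": [0, 0, 0], "gripper": 1}, {"offset": [0, 0, 0], "rot": [0, 0, 0], "gripper": 1}, {"offset": [0, 0, 0], "rot": [0, 0, 0], "gripper": 1}])

```text
time_s: 11.1
position: [0.4809, -0.2064, 0.1773]
tcp_rot: [[0.907, -0.346, 0.241], [-0.422, -0.743, 0.52], [-0.0, -0.573, -0.82]]
force: [-0.3, -1.4, -2.7]
opening: 0.524
```

```bash
python3 - <<'E'
from h import *
s=bot.read_state();R=s['tcp_rot'];print(s['position']+.051*R[:,2],s['opening'],s['force'],s['joint_positions'].round(1))
for dz in(.08,):print(np.round(R.T@[0,0,dz]*100,2))
E
```

```text
[ 0.49316534 -0.17992438  0.13550129] 0.5239416472561564 [-0.27722042 -1.44873701 -2.67162772] [-49.7  37.3 102.   36.   62.3 -48.1]
[-0.   -4.58 -6.56]
```

Emit:
arm_command(targets=[{"offset": [0, -0.15, -0.2], "rot": [0, 0, 0], "gripper": 1}, {"offset": [0, -0.4, -0.55], "rot": [0, 0, 0], "gripper": 1}, {"offset": [0, -0.75, -1.05], "rot": [0, 0, 0], "gripper": 1}, {"offset": [0, -1.15, -1.65], "rot": [0, 0, 0], "gripper": 1}, {"offset": [0, -1.6, -2.3], "rot": [0, 0, 0], "gripper": 1}, {"offset": [0, -2.05, -2.95], "rot": [0, 0, 0], "gripper": 1}, {"offset": [0, -2.5, -3.6], "rot": [0, 0, 0], "gripper": 1}, {"offset": [0, -2.95, -4.2], "rot": [0, 0, 0], "gripper": 1}])

```text
time_s: 11.9
position: [0.481, -0.2057, 0.23]
tcp_rot: [[0.907, -0.344, 0.241], [-0.421, -0.743, 0.52], [0.0, -0.573, -0.819]]
force: [0.6, -0.6, -8.0]
opening: 0.524
```

Emit:
arm_command(targets=[{"offset": [0, -0.45, -0.65], "rot": [0, 0, 0], "gripper": 1}, {"offset": [0, -0.9, -1.3], "rot": [0, 0, 0], "gripper": 1}, {"offset": [0, -1.3, -1.85], "rot": [0, 0, 0], "gripper": 1}, {"offset": [0, -1.5, -2.15], "rot": [0, 0, 0], "gripper": 1}, {"offset": [0, -1.65, -2.35], "rot": [0, 0, 0], "gripper": 1}, {"offset": [0, -1.65, -2.35], "rot": [0, 0, 0], "gripper": 1}])

```text
time_s: 12.5
position: [0.481, -0.2057, 0.2581]
tcp_rot: [[0.907, -0.345, 0.241], [-0.421, -0.743, 0.52], [0.0, -0.573, -0.819]]
force: [0.3, 0.2, -8.3]
opening: 0.526
```

```bash
cat >> h.py <<'E'
def pts(th,yaw=65.3,off=.030,dz=.005,s=None):
    """predicted driver points given pitch; grip is off behind bail, dz below the named grip"""
    s=bot.read_state();g=s['position']+.051*s['tcp_rot'][:,2];u=np.array([np.cos(np.radians(yaw)),np.sin(np.radians(yaw)),0]);t=np.radians(th)
    f=lambda x,z:g+u*(x*np.cos(t)-z*np.sin(t))+np.array([0,0,x*np.sin(t)+z*np.cos(t)])
    return dict(bit=f(off+.115,-.015+dz),bail=f(off,.038+dz),rear=f(off-.085,.008+dz))
def pic(a,b,pa,pb,out,w=66):
    t=[]
    for c,(x,y) in((a,pa),(b,pb)):
        im=cv2.resize(cv2.cvtColor(c['frame'],4)[y:y+w,x:x+w],(396,396),interpolation=cv2.INTER_CUBIC);k=396/w
        for i in range(0,w,10):cv2.putText(im,str(x+i),(int(i*k),8),0,.3,(255,0,255),1);cv2.putText(im,str(y+i),(0,int(i*k)+4),0,.3,(255,0,255),1)
        t.append(im)
    cv2.imwrite('pics/'+out,np.hstack(t))
E
python3 - <<'E'
from h import *
a=cap('scene');b=cap('top')
s=bot.read_state();print(s['position'],s['force'],s['moment'])
for th in(0,-10,-20):
    for k,p in pts(th).items():print(th,k,p.round(3),np.round(proj(a,p),1),np.round(proj(b,p),1))
# automatic: yellow extents
for c in(a,b):
    m=cv2.inRange(cv2.cvtColor(c['frame'],cv2.COLOR_RGB2HSV),(22,120,80),(33,255,255));m[:, :240]=0;m[:150]=0;m[300:]=0
    y,x=np.nonzero(m);print(x.min(),x.max(),y.min(),y.max())
x,y=np.mean([proj(a,p) for p in pts(-5).values()],0);x2,y2=np.mean([proj(b,p) for p in pts(-5).values()],0)
pic(a,b,(int(x)-33,int(y)-33),(int(x2)-33,int(y2)-33),'c7.png')
E
```

```text
[ 0.48091049 -0.20558966  0.25759595] [-0.75388784  0.09985025 -8.36029124] [-1.32186074  0.50132364 -0.02622805]
0 bit [ 0.554 -0.047  0.206] [320.2 219.5] [337.6 171.9]
0 bail [ 0.506 -0.152  0.259] [288.8 228.7] [372.  183.1]
0 rear [ 0.47  -0.229  0.229] [265.8 246.4] [395.8 195.5]
-10 bit [ 0.552 -0.051  0.181] [319.3 223.8] [338.4 174. ]
-10 bail [ 0.509 -0.145  0.253] [290.8 228.5] [369.8 182.5]
-10 rear [ 0.472 -0.226  0.238] [266.3 244.5] [395.4 194.7]
-20 bit [ 0.549 -0.058  0.157] [317.3 228.3] [340.4 176.4]
-20 bail [ 0.511 -0.14   0.246] [292.6 228.7] [367.8 182.2]
-20 rear [ 0.473 -0.222  0.247] [267.3 242.6] [394.4 193.7]
267 298 225 249
376 390 180 193
```

View pics/c7.png

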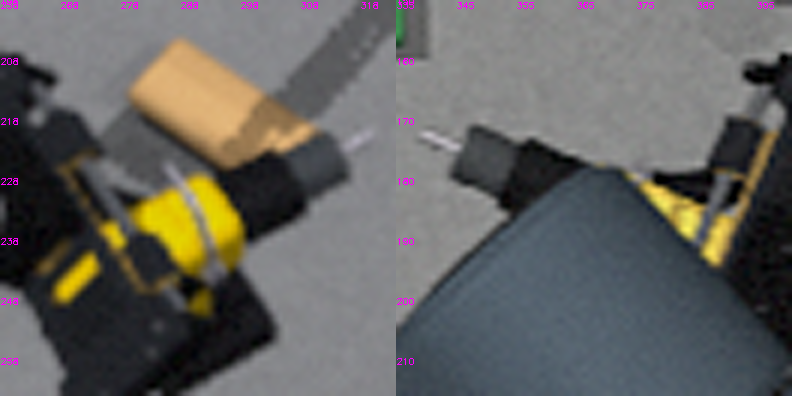

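```bash
python3 - <<'E'
from h import *
plan([.5063,-.0902,.250],35,yaw=-13.5,n=8)
E
```

```text
off [-0.25, -1.13, 0.27] rot [-0.0, -0.8, -1.2]
off [-0.49, -2.26, 0.54] rot [-0.0, -1.6, -2.3]
off [-0.74, -3.39, 0.81] rot [-0.0, -2.4, -3.5]
off [-0.99, -4.52, 1.08] rot [-0.0, -3.2, -4.7]
off [-1.23, -5.65, 1.35] rot [-0.0, -4.1, -5.8]
off [-1.48, -6.79, 1.62] rot [-0.0, -4.9, -7.0]
off [-1.73, -7.92, 1.9] rot [-0.0, -5.7, -8.2]
off [-1.98, -9.06, 2.17] rot [-0.0, -6.5, -9.3]
```

Emit:
arm_command(targets=[{"offset": [-0.12, -0.55, 0.13], "rot": [0, -0.4, -0.6], "gripper": 1}, {"offset": [-0.4, -1.8, 0.43], "rot": [0, -1.3, -1.9], "gripper": 1}, {"offset": [-0.74, -3.4, 0.8], "rot": [0, -2.4, -3.5], "gripper": 1}, {"offset": [-1.05, -4.8, 1.15], "rot": [0, -3.4, -5], "gripper": 1}, {"offset": [-1.35, -6.2, 1.5], "rot": [0, -4.4, -6.4], "gripper": 1}, {"offset": [-1.65, -7.5, 1.8], "rot": [0, -5.4, -7.7], "gripper": 1}, {"offset": [-1.85, -8.5, 2.05], "rot": [0, -6.1, -8.8], "gripper": 1}, {"offset": [-2, -9.05, 2.15], "rot": [0, -6.5, -9.3], "gripper": 1}])

```text
time_s: 13.4
position: [0.4995, -0.1175, 0.2926]
tcp_rot: [[0.973, -0.189, 0.133], [-0.231, -0.797, 0.558], [0.0, -0.574, -0.819]]
force: [0.7, 0.4, -8.1]
opening: 0.526
```

```bash
python3 - <<'E'
from h import *
plan([.5192,-.0005,.2865],35,yaw=-2,n=8)
E
```

```text
off [-0.03, -1.17, 0.27] rot [0.0, -0.8, -1.2]
off [-0.05, -2.34, 0.55] rot [0.0, -1.6, -2.3]
off [-0.08, -3.51, 0.83] rot [0.0, -2.5, -3.5]
off [-0.11, -4.68, 1.1] rot [0.0, -3.3, -4.7]
off [-0.13, -5.86, 1.38] rot [0.0, -4.1, -5.8]
off [-0.16, -7.04, 1.66] rot [0.0, -4.9, -7.0]
off [-0.19, -8.21, 1.94] rot [0.0, -5.7, -8.1]
off [-0.21, -9.39, 2.22] rot [0.0, -6.6, -9.3]
```

Emit:
arm_command(targets=[{"offset": [-0.01, -0.6, 0.14], "rot": [0, -0.4, -0.6], "gripper": 1}, {"offset": [-0.04, -1.9, 0.45], "rot": [0, -1.3, -1.9], "gripper": 1}, {"offset": [-0.08, -3.5, 0.83], "rot": [0, -2.5, -3.5], "gripper": 1}, {"offset": [-0.11, -4.9, 1.15], "rot": [0, -3.4, -4.9], "gripper": 1}, {"offset": [-0.14, -6.3, 1.5], "rot": [0, -4.4, -6.3], "gripper": 1}, {"offset": [-0.17, -7.7, 1.82], "rot": [0, -5.4, -7.6], "gripper": 1}, {"offset": [-0.2, -8.8, 2.08], "rot": [0, -6.2, -8.7], "gripper": 1}, {"offset": [-0.2, -9.4, 2.2], "rot": [0, -6.6, -9.3], "gripper": 1}])

```text
time_s: 14.2
position: [0.5185, -0.0299, 0.3285]
tcp_rot: [[0.999, -0.029, 0.019], [-0.035, -0.819, 0.573], [-0.001, -0.574, -0.819]]
force: [0.3, 0.1, -8.5]
opening: 0.527
```

```bash
python3 - <<'E'
from h import *
a=cap('scene','s8.png');b=cap('top','t8.png')
s=bot.read_state();print(s['position'],s['force'])
print('hook pred tip',proj(a,[.523,.109,.328]),proj(b,[.523,.109,.328]))
for th in(0,-10):
    for k,p in pts(th,yaw=88).items():print(th,k,p.round(4),np.round(proj(a,p),1),np.round(proj(b,p),1))
x,y=proj(a,[.52,.08,.3]);x2,y2=proj(b,[.52,.08,.3])
pic(a,b,(int(x)-33,int(y)-33),(int(x2)-33,int(y2)-33),'c8.png')
for c in(a,b):
    m=cv2.inRange(cv2.cvtColor(c['frame'],cv2.COLOR_RGB2HSV),(8,150,100),(17,255,255));k,l,st,ce=cv2.connectedComponentsWithStats(m)
    print('org',[(st[i].tolist()) for i in range(1,k) if st[i][4]>8])
E
```

```text
[ 0.51849163 -0.03039695  0.32833588] [ 0.33803906  0.0289484  -8.52978004]
hook pred tip (np.float64(338.26576324021505), np.float64(160.68679276843923)) (np.float64(286.4329870738561), np.float64(174.35579369708293))
0 bit [0.5246 0.1437 0.2766] [343.7 163.1] [276.5 177.4]
0 bail [0.5206 0.0288 0.3296] [324.2 177.4] [313.4 174.7]
0 rear [ 0.5176 -0.0561  0.2996] [308.6 201.4] [341.7 177.2]
-10 bit [0.5244 0.1398 0.2515] [342.8 168.3] [278.5 178.9]
-10 bail [0.5208 0.0358 0.3237] [325.4 176.9] [311.1 175. ]
-10 rear [ 0.5177 -0.053   0.3089] [309.1 199.2] [340.8 176.6]
org [[338, 155, 8, 8, 21]]
org [[274, 174, 14, 3, 35], [604, 341, 36, 27, 568]]
```

View pics/c8.png

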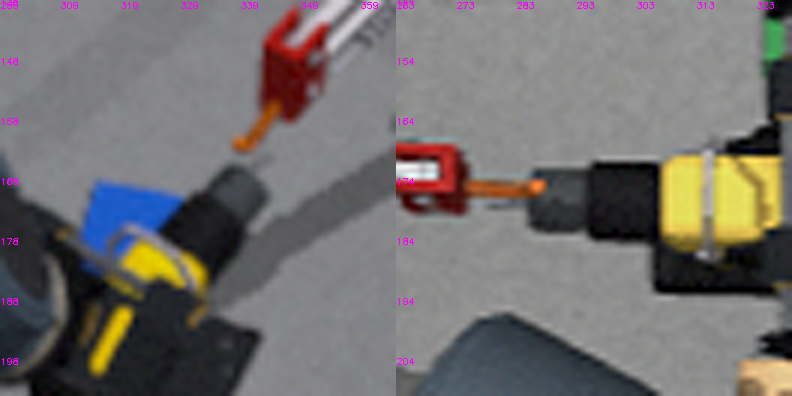

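The picture shows the hook tip at top view (287,175), in line with the bail crown at about (314.5,175). The driver is level. Insertion is about 102 mm along +y.

Emit:
arm_command(targets=[{"offset": [0, -0.4, 0.28], "rot": [0, 0, 0], "gripper": 1}, {"offset": [0, -1.05, 0.73], "rot": [0, 0, 0], "gripper": 1}, {"offset": [0, -1.8, 1.26], "rot": [0, 0, 0], "gripper": 1}, {"offset": [0, -2.55, 1.79], "rot": [0, 0, 0], "gripper": 1}, {"offset": [0, -3.3, 2.31], "rot": [0, 0, 0], "gripper": 1}, {"offset": [0, -4.05, 2.84], "rot": [0, 0, 0], "gripper": 1}, {"offset": [0, -4.6, 3.22], "rot": [0, 0, 0], "gripper": 1}, {"offset": [0, -4.9, 3.43], "rot": [0, 0, 0], "gripper": 1}])

```text
time_s: 15.1
position: [0.5203, 0.0295, 0.3281]
tcp_rot: [[0.999, -0.03, 0.02], [-0.036, -0.818, 0.573], [-0.001, -0.574, -0.819]]
force: [-0.1, 0.2, -8.8]
opening: 0.53
```

Emit:
arm_command(targets=[{"offset": [0, -0.4, 0.28], "rot": [0, 0, 0], "gripper": 1}, {"offset": [0, -0.9, 0.63], "rot": [0, 0, 0], "gripper": 1}, {"offset": [0, -1.4, 0.98], "rot": [0, 0, 0], "gripper": 1}, {"offset": [0, -1.9, 1.33], "rot": [0, 0, 0], "gripper": 1}, {"offset": [0, -2.4, 1.68], "rot": [0, 0, 0], "gripper": 1}])

```text
time_s: 15.6
position: [0.5216, 0.0583, 0.328]
tcp_rot: [[0.999, -0.031, 0.02], [-0.037, -0.818, 0.573], [-0.001, -0.574, -0.819]]
force: [0.2, 0.2, -7.9]
opening: 0.525
```

```bash
cat > chk.py <<'E'
from h import *
import sys
a=cap('scene',sys.argv[1]+'s.png');b=cap('top',sys.argv[1]+'t.png')
s=bot.read_state();print(s['time_s'],s['position'].round(4),s['force'].round(2),s['opening'].round(3))
p=pts(0,yaw=88)['bail'];print('bail',p.round(4),np.round(proj(a,p),1),np.round(proj(b,p),1))
for c,n in((a,'s'),(b,'t')):
    h=cv2.cvtColor(c['frame'],cv2.COLOR_RGB2HSV);x,y=map(int,proj(c,[.525,.16,.28]))
    for nm,lo,hi in(('org',(8,150,100),(17,255,255)),('red',(0,150,80),(6,255,255))):
        m=cv2.inRange(h,lo,hi);w=np.zeros_like(m);w[y-45:y+45,x-40:x+40]=255;yy,xx=np.nonzero(m&w)
        if len(xx):print(n,nm,len(xx),xx.min(),xx.max(),yy.min(),yy.max(),xx.mean().round(1),yy.mean().round(1))
E
python3 chk.py i1
```

```text
Traceback (most recent call last):
  File "chk.py", line 4, in <module>
    s=bot.read_state();print(s['time_s'],s['position'].round(4),s['force'].round(2),s['opening'].round(3))
                                                                                    ^^^^^^^^^^^^^^^^^^
AttributeError: 'float' object has no attribute 'round'
```

Emit:
arm_command(targets=[{"offset": [0, -0.4, 0.28], "rot": [0, 0, 0], "gripper": 1}, {"offset": [0, -0.8, 0.56], "rot": [0, 0, 0], "gripper": 1}, {"offset": [0, -1.05, 0.73], "rot": [0, 0, 0], "gripper": 1}, {"offset": [0, -1.05, 0.73], "rot": [0, 0, 0], "gripper": 1}])

```text
time_s: 16.1
position: [0.5219, 0.0711, 0.3281]
tcp_rot: [[0.999, -0.031, 0.02], [-0.037, -0.818, 0.574], [-0.001, -0.574, -0.819]]
force: [0.8, -0.0, -9.2]
opening: 0.523
```

```bash
sed -i "s/s\['opening'\].round(3)/s['opening']/" chk.py; python3 chk.py i2; python3 - <<'E'
from h import *
t=[]
for f,x,y in(('i2s.png',305,125),('i2t.png',255,145)):
    im=cv2.resize(cv2.imread('pics/'+f)[y:y+50,x:x+60],None,fx=6.6,fy=6.6,interpolation=cv2.INTER_CUBIC)
    for i in range(0,60,10):cv2.putText(im,str(x+i),(int(i*6.6),8),0,.3,(255,0,255),1);cv2.putText(im,str(y+i),(0,int(i*6.6)+4),0,.3,(255,0,255),1)
    t.append(im)
cv2.imwrite('pics/c9.png',np.hstack(t))
E
```

```text
16.2 [0.5221 0.0706 0.3281] [-0.29 -0.24 -8.8 ] 0.5275815559614278
bail [0.5242 0.1298 0.3293] [342.  156.2] [279.4 174. ]
s org 11 341 345 155 161 342.7 157.6
s red 89 343 352 140 158 346.9 148.7
t org 30 274 287 174 176 280.5 175.1
t red 50 263 272 168 175 268.2 171.5
```

View pics/c9.png

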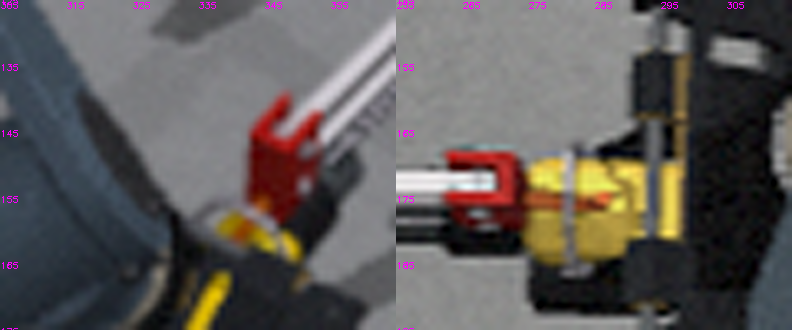

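The view shows the crown (top column 281) crossing over the orange bar, between the block at 274 and the tip at 287. The hook is through the bail and close to its seat. Now I'll ease down.

Emit:
arm_command(targets=[{"offset": [0, -0.1, 0.2], "rot": [0, 0, 0], "gripper": 1}, {"offset": [0, 0, 0.37], "rot": [0, 0, 0], "gripper": 1}, {"offset": [0, 0.12, 0.52], "rot": [0, 0, 0], "gripper": 1}, {"offset": [0, 0.24, 0.68], "rot": [0, 0, 0], "gripper": 1}, {"offset": [0, 0.35, 0.85], "rot": [0, 0, 0], "gripper": 1}, {"offset": [0, 0.47, 1.01], "rot": [0, 0, 0], "gripper": 1}, {"offset": [0, 0.58, 1.17], "rot": [0, 0, 0], "gripper": 1}, {"offset": [0, 0.64, 1.26], "rot": [0, 0, 0], "gripper": 1}])

```text
time_s: 17.0
position: [0.5221, 0.0726, 0.3139]
tcp_rot: [[0.999, -0.031, 0.02], [-0.037, -0.818, 0.573], [-0.001, -0.574, -0.819]]
force: [0.3, 0.2, -8.4]
opening: 0.528
```

Emit:
arm_command(targets=[{"offset": [0, 0.06, 0.08], "rot": [0, 0, 0], "gripper": 1}, {"offset": [0, 0.12, 0.16], "rot": [0, 0, 0], "gripper": 1}, {"offset": [0, 0.17, 0.24], "rot": [0, 0, 0], "gripper": 1}, {"offset": [0, 0.23, 0.33], "rot": [0, 0, 0], "gripper": 1}, {"offset": [0, 0.29, 0.41], "rot": [0, 0, 0], "gripper": 1}, {"offset": [0, 0.34, 0.49], "rot": [0, 0, 0], "gripper": 1}])

```text
time_s: 17.6
position: [0.5223, 0.0724, 0.3084]
tcp_rot: [[0.999, -0.031, 0.021], [-0.037, -0.819, 0.573], [-0.0, -0.574, -0.819]]
force: [-1.1, -1.3, -5.7]
opening: 0.525
```

```bash
python3 chk.py i3
```

```text
17.7 [0.5223 0.0724 0.3083] [-0.57 -1.33 -4.61] 0.526281352175748
bail [0.5244 0.1316 0.3095] [342.1 159.6] [279.4 175.2]
s org 19 338 345 155 163 341.5 159.2
s red 88 343 352 140 158 346.6 149.2
t org 27 275 287 174 176 280.6 175.1
t red 57 263 274 168 175 268.9 171.6
```

Emit:
arm_command(targets=[{"offset": [0, 0.1, 0.12], "rot": [0, 0, 0], "gripper": 1}, {"offset": [0, 0.26, 0.31], "rot": [0, 0, 0], "gripper": 1}, {"offset": [0, 0.43, 0.52], "rot": [0, 0, 0], "gripper": 1}, {"offset": [0, 0.6, 0.73], "rot": [0, 0, 0], "gripper": 1}, {"offset": [0, 0.77, 0.94], "rot": [0, 0, 0], "gripper": 1}, {"offset": [0, 0.94, 1.15], "rot": [0, 0, 0], "gripper": 1}, {"offset": [0, 1.1, 1.35], "rot": [0, 0, 0], "gripper": 1}, {"offset": [0, 1.27, 1.55], "rot": [0, 0, 0], "gripper": 1}])

```text
time_s: 18.5
position: [0.5221, 0.0711, 0.288]
tcp_rot: [[0.999, -0.031, 0.021], [-0.037, -0.818, 0.573], [-0.001, -0.574, -0.819]]
force: [-1.1, -2.3, -4.0]
opening: 0.524
```

```bash
python3 chk.py i4
```

```text
18.6 [0.522  0.0711 0.2878] [-1.43 -3.21 -3.68] 0.5271095287632697
bail [0.5241 0.1304 0.2891] [341.6 163.5] [280.4 176.7]
s org 18 337 344 159 167 340.8 163.6
s red 88 342 352 145 161 345.8 153.4
t org 28 276 289 174 180 282.1 176.7
t red 43 264 274 170 177 270.8 173.6
```

Emit:
arm_command(targets=[{"offset": [0, 0.18, 0.08], "rot": [0, 0, 0], "gripper": 1}, {"offset": [0, 0.36, 0.25], "rot": [0, 0, 0], "gripper": 1}, {"offset": [0, 0.53, 0.44], "rot": [0, 0, 0], "gripper": 1}, {"offset": [0, 0.7, 0.65], "rot": [0, 0, 0], "gripper": 1}, {"offset": [0, 0.86, 0.87], "rot": [0, 0, 0], "gripper": 1}, {"offset": [0, 1.02, 1.08], "rot": [0, 0, 0], "gripper": 1}, {"offset": [0, 1.18, 1.3], "rot": [0, 0, 0], "gripper": 1}, {"offset": [0, 1.34, 1.51], "rot": [0, 0, 0], "gripper": 1}])

```text
time_s: 19.4
position: [0.5219, 0.0689, 0.2679]
tcp_rot: [[0.999, -0.031, 0.02], [-0.037, -0.818, 0.574], [-0.001, -0.574, -0.819]]
force: [-0.6, 0.5, -3.0]
opening: 0.526
```

```bash
python3 chk.py i5
```

```text
19.5 [0.5219 0.0688 0.2677] [-1.23  0.22 -2.72] 0.525671500263488
bail [0.5239 0.128  0.269 ] [341.  167.6] [281.8 178. ]
s org 18 337 344 163 170 341.0 166.3
s red 81 342 351 149 165 345.6 157.3
t org 24 277 289 177 179 283.0 177.8
t red 50 266 275 171 178 271.2 174.5
```

Emit:
arm_command(targets=[{"offset": [0, 0.1, 0.15], "rot": [0, 0, 0], "gripper": 1}, {"offset": [0, 0.24, 0.36], "rot": [0, 0, 0], "gripper": 1}, {"offset": [0, 0.38, 0.58], "rot": [0, 0, 0], "gripper": 1}, {"offset": [0, 0.52, 0.8], "rot": [0, 0, 0], "gripper": 1}, {"offset": [0, 0.67, 1.02], "rot": [0, 0, 0], "gripper": 1}, {"offset": [0, 0.81, 1.25], "rot": [0, 0, 0], "gripper": 1}, {"offset": [0, 0.95, 1.47], "rot": [0, 0, 0], "gripper": 1}, {"offset": [0, 1.09, 1.68], "rot": [0, 0, 0], "gripper": 1}])

```text
time_s: 20.3
position: [0.5221, 0.0695, 0.2479]
tcp_rot: [[0.999, -0.031, 0.021], [-0.037, -0.818, 0.573], [-0.001, -0.574, -0.819]]
force: [-0.8, -0.8, -1.4]
opening: 0.521
```

Emit:
arm_command(targets=[{"offset": [0, 0, 0], "rot": [0, 0, 0], "gripper": 1}, {"offset": [0, 0, 0], "rot": [0, 0, 0], "gripper": 1}, {"offset": [0, 0, 0], "rot": [0, 0, 0], "gripper": 1}])

```text
time_s: 20.6
position: [0.522, 0.0695, 0.2482]
tcp_rot: [[0.999, -0.031, 0.021], [-0.037, -0.819, 0.573], [-0.001, -0.574, -0.819]]
force: [-1.2, -1.5, -1.5]
opening: 0.527
```

```bash
python3 chk.py i6; cat > fz.py <<'E'
from h import *
F=[]
for i in range(8): viewer.capture('top');F.append(bot.read_state()['force'])
print('mean force',np.mean(F,0).round(2),np.std(F,0).round(2))
E
python3 fz.py
```

```text
20.7 [0.522  0.0695 0.2482] [-1.34 -1.8  -1.97] 0.5229700237199199
bail [0.5241 0.1287 0.2494] [341.  170.9] [282.1 179.1]
s org 18 337 344 166 174 341.0 169.8
s red 79 342 351 152 168 345.5 160.3
t org 27 277 289 178 182 282.7 179.1
t red 53 266 276 172 179 271.9 175.5
mean force [-1.52 -1.71 -2.15] [0.3  0.2  0.31]
```

Emit:
arm_command(targets=[{"offset": [-0.02, 0.1, 0.15], "rot": [0, 0, 0], "gripper": 1}, {"offset": [-0.04, 0.24, 0.36], "rot": [0, 0, 0], "gripper": 1}, {"offset": [-0.06, 0.38, 0.58], "rot": [0, 0, 0], "gripper": 1}, {"offset": [-0.08, 0.52, 0.8], "rot": [0, 0, 0], "gripper": 1}, {"offset": [-0.1, 0.67, 1.02], "rot": [0, 0, 0], "gripper": 1}, {"offset": [-0.1, 0.81, 1.25], "rot": [0, 0, 0], "gripper": 1}, {"offset": [-0.1, 0.95, 1.45], "rot": [0, 0, 0], "gripper": 1}, {"offset": [-0.1, 1.07, 1.63], "rot": [0, 0, 0], "gripper": 1}])

```text
time_s: 21.9
position: [0.5209, 0.0704, 0.2285]
tcp_rot: [[0.999, -0.031, 0.02], [-0.037, -0.818, 0.574], [-0.001, -0.574, -0.819]]
force: [-0.4, 1.5, -0.8]
opening: 0.524
```

```bash
python3 chk.py i7;python3 fz.py
```

```text
22.0 [0.5208 0.0703 0.2284] [-0.77  0.84 -0.44] 0.5255502357003877
bail [0.5229 0.1296 0.2296] [340.6 173.9] [282.4 180.7]
s org 21 337 344 169 177 341.2 172.5
s red 75 342 351 155 172 345.6 163.6
t org 24 278 289 179 181 282.8 180.1
t red 39 267 277 174 181 272.8 177.1
mean force [-0.18  1.38 -0.45] [0.34 0.62 0.38]
```

Emit:
arm_command(targets=[{"offset": [0, 0.1, 0.17], "rot": [0, 0, 0], "gripper": 1}, {"offset": [0, 0.2, 0.35], "rot": [0, 0, 0], "gripper": 1}, {"offset": [0, 0.3, 0.52], "rot": [0, 0, 0], "gripper": 1}, {"offset": [0, 0.3, 0.52], "rot": [0, 0, 0], "gripper": 1}, {"offset": [0, 0.3, 0.52], "rot": [0, 0, 0], "gripper": 1}, {"offset": [0, 0.3, 0.52], "rot": [0, 0, 0], "gripper": 1}])

```text
time_s: 23.0
position: [0.5209, 0.0707, 0.2226]
tcp_rot: [[0.999, -0.031, 0.02], [-0.037, -0.818, 0.573], [-0.001, -0.574, -0.819]]
force: [-1.4, 0.8, -0.2]
opening: 0.528
```

```bash
python3 chk.py i8;python3 fz.py;python3 fz.py
```

```text
23.1 [0.5209 0.0707 0.2227] [-0.64  0.98  0.06] 0.5284395300135718
bail [0.523  0.1299 0.2239] [340.7 174.8] [282.4 181. ]
s org 17 337 344 170 177 341.0 173.7
s red 75 342 351 156 172 345.6 164.2
t org 19 277 289 180 181 283.7 180.4
t red 30 267 276 174 179 273.0 175.7
mean force [-0.95  1.85  0.01] [0.42 0.24 0.46]
mean force [-0.79  2.03 -0.18] [0.53 0.47 0.31]
```

Emit:
arm_command(targets=[{"offset": [-0.04, -0.04, 0.03], "rot": [0, 0, 0], "gripper": 1}, {"offset": [-0.07, -0.07, 0.07], "rot": [0, 0, 0], "gripper": 1}, {"offset": [-0.07, -0.07, 0.1], "rot": [0, 0, 0], "gripper": 1}, {"offset": [-0.07, -0.07, 0.1], "rot": [0, 0, 0], "gripper": 1}])

```text
time_s: 24.3
position: [0.5208, 0.0711, 0.2221]
tcp_rot: [[0.999, -0.031, 0.022], [-0.038, -0.819, 0.572], [-0.0, -0.572, -0.82]]
force: [-0.1, -3.1, -0.1]
opening: 0.523
```

```bash
python3 fz.py;python3 fz.py
```

```text
mean force [ 0.24 -2.84 -0.73] [0.35 0.43 0.41]
mean force [ 0.58 -3.49 -0.85] [0.45 0.52 0.24]
```

Emit:
arm_command(targets=[{"offset": [0, 0.03, -0.02], "rot": [0, 0, 0], "gripper": 1}, {"offset": [0, 0.04, 0.0], "rot": [0, 0, 0], "gripper": 1}, {"offset": [0, 0.04, 0.0], "rot": [0, 0, 0], "gripper": 1}, {"offset": [0, 0.04, 0.0], "rot": [0, 0, 0], "gripper": 1}])

```text
time_s: 25.5
position: [0.5204, 0.0717, 0.2221]
tcp_rot: [[0.999, -0.031, 0.021], [-0.037, -0.818, 0.574], [-0.001, -0.574, -0.819]]
force: [1.5, -1.4, -0.1]
opening: 0.526
```

```bash
python3 fz.py;python3 fz.py
```

```text
mean force [ 1.43 -0.93 -0.31] [0.41 0.5  0.36]
mean force [ 1.34 -0.64 -0.33] [0.24 0.48 0.28]
```

Emit:
arm_command(targets=[{"offset": [0.03, 0.06, 0.08], "rot": [0, 0, 0], "gripper": 1}, {"offset": [0.04, 0.12, 0.16], "rot": [0, 0, 0], "gripper": 1}, {"offset": [0.04, 0.14, 0.2], "rot": [0, 0, 0], "gripper": 1}, {"offset": [0.04, 0.14, 0.2], "rot": [0, 0, 0], "gripper": 1}, {"offset": [0.04, 0.14, 0.2], "rot": [0, 0, 0], "gripper": 1}, {"offset": [0.04, 0.14, 0.2], "rot": [0, 0, 0], "gripper": 1}])

```text
time_s: 26.9
position: [0.5204, 0.0717, 0.2195]
tcp_rot: [[0.999, -0.031, 0.02], [-0.037, -0.818, 0.574], [-0.002, -0.574, -0.819]]
force: [0.2, 1.7, -0.1]
opening: 0.526
```

```bash
python3 fz.py;python3 fz.py; python3 chk.py i9
```

```text
mean force [-0.23  1.58  0.32] [0.61 0.41 0.41]
mean force [-0.98  1.66  0.62] [0.35 0.35 0.44]
27.8 [0.5205 0.0715 0.2195] [-1.64  2.12 -0.23] 0.5286735252586439
bail [0.5226 0.1308 0.2207] [340.7 175.1] [282.2 181.3]
s org 16 337 344 171 178 340.9 174.0
s red 80 342 351 157 172 345.6 165.0
t org 14 280 289 180 182 285.6 180.5
t red 29 267 276 174 178 272.5 175.3
```

Emit:
arm_command(targets=[{"offset": [-0.02, -0.07, -0.07], "rot": [0, 0, 0], "gripper": 1}, {"offset": [-0.02, -0.07, -0.07], "rot": [0, 0, 0], "gripper": 1}, {"offset": [-0.02, -0.07, -0.07], "rot": [0, 0, 0], "gripper": 1}, {"offset": [-0.02, -0.07, -0.07], "rot": [0, 0, 0], "gripper": 1}, {"offset": [-0.02, -0.07, -0.07], "rot": [0, 0, 0], "gripper": 1}])

```text
time_s: 28.3
position: [0.5205, 0.0715, 0.2205]
tcp_rot: [[0.999, -0.031, 0.02], [-0.037, -0.819, 0.573], [-0.001, -0.573, -0.819]]
force: [-1.2, 0.3, -0.3]
opening: 0.526
```

```bash
python3 fz.py;python3 fz.py
```

```text
mean force [-1.36 -0.17  0.05] [0.4  0.62 0.57]
mean force [-1.78 -0.86 -0.5 ] [0.48 0.37 0.33]
```

Forces are near zero in the vertical, so the arm carries the weight at rest. Releasing.

Emit:
arm_command(targets=[{"offset": [0, 0, 0], "rot": [0, 0, 0], "gripper": 0.42}, {"offset": [0, 0, 0], "rot": [0, 0, 0], "gripper": 0.35}, {"offset": [0, 0, 0], "rot": [0, 0, 0], "gripper": 0.25}, {"offset": [0, 0, 0], "rot": [0, 0, 0], "gripper": 0.15}, {"offset": [0, 0, 0], "rot": [0, 0, 0], "gripper": 0.1}, {"offset": [0, 0, 0], "rot": [0, 0, 0], "gripper": 0.1}, {"offset": [0, 0, 0], "rot": [0, 0, 0], "gripper": 0.1}])

```text
time_s: 29.8
position: [0.5206, 0.0717, 0.2205]
tcp_rot: [[0.999, -0.031, 0.021], [-0.037, -0.818, 0.573], [-0.001, -0.574, -0.819]]
force: [-0.5, -0.1, -0.6]
opening: 0.893
```

```bash
python3 fz.py; python3 chk.py j1; python3 - <<'E'
import time
from h import *
s=bot.read_state();print(s['moment'])
E
```

```text
mean force [-0.17 -0.06 -0.22] [0.53 0.32 0.4 ]
30.3 [0.5205 0.0717 0.2205] [-0.38 -0.52 -0.48] 0.9005667062134988
bail [0.5226 0.1309 0.2218] [340.7 174.9] [282.2 181.2]
s org 19 337 344 171 178 340.8 174.4
s red 79 342 351 157 173 345.5 165.2
t org 18 277 289 179 182 283.9 180.4
t red 30 266 276 174 179 272.2 175.6
[-0.3543301  -0.08029052  0.01976703]
```

Emit:
arm_command(targets=[{"offset": [0, 0, -0.7], "rot": [0, 0, 0], "gripper": 0.1}, {"offset": [0, 0, -1.7], "rot": [0, 0, 0], "gripper": 0.1}, {"offset": [0, 0, -3], "rot": [0, 0, 0], "gripper": 0.1}, {"offset": [0, 0, -5], "rot": [0, 0, 0], "gripper": 0.1}, {"offset": [0, 0, -7.5], "rot": [0, 0, 0], "gripper": 0.1}, {"offset": [0, 0, -10], "rot": [0, 0, 0], "gripper": 0.1}, {"offset": [0, 0, -12.5], "rot": [0, 0, 0], "gripper": 0.1}, {"offset": [0, 0, -14], "rot": [0, 0, 0], "gripper": 0.1}])

```text
time_s: 31.1
position: [0.5181, -0.0104, 0.3378]
tcp_rot: [[0.999, -0.03, 0.024], [-0.039, -0.82, 0.571], [0.002, -0.572, -0.82]]
force: [0.3, -0.9, -0.1]
opening: 0.901
```

Emit:
arm_command(targets=[{"offset": [0, 0, 0], "rot": [0, 0, 0], "gripper": 0.1}, {"offset": [0, 0, 0], "rot": [0, 0, 0], "gripper": 0.1}, {"offset": [0, 0, 0], "rot": [0, 0, 0], "gripper": 0.1}, {"offset": [0, 0, 0], "rot": [0, 0, 0], "gripper": 0.1}, {"offset": [0, 0, 0], "rot": [0, 0, 0], "gripper": 0.1}, {"offset": [0, 0, 0], "rot": [0, 0, 0], "gripper": 0.1}, {"offset": [0, 0, 0], "rot": [0, 0, 0], "gripper": 0.1}, {"offset": [0, 0, 0], "rot": [0, 0, 0], "gripper": 0.1}])

```text
time_s: 31.9
position: [0.5177, -0.0085, 0.3351]
tcp_rot: [[0.999, -0.031, 0.02], [-0.037, -0.818, 0.573], [-0.001, -0.574, -0.819]]
force: [0.8, 0.1, -0.1]
opening: 0.9
```

```bash
python3 chk.py k1; python3 - <<'E'
from h import *
F=[cap(n) for n in ['scene']*12+['top']*12]
for c in F[::2]:
    m=cv2.inRange(cv2.cvtColor(c['frame'],cv2.COLOR_RGB2HSV),(22,120,80),(33,255,255));w=np.zeros_like(m)
    x,y=map(int,proj(c,[.52,.11,.2]));w[y-40:y+40,x-40:x+40]=255;yy,xx=np.nonzero(m&w);print(len(xx),xx.min(),xx.max(),yy.min(),yy.max(),xx.mean().round(2),yy.mean().round(2))
a,b=F[0],F[-1]
print('exp top-face rear/front @z',.222-.03,np.round([proj(c,[.5226+.0349*d,.131+d,.192]) for c in(a,b) for d in(-.085,.025)],1).tolist())
for n,f0,f1 in(('scene','s0','k1s'),('top','t0','k1t')):
    for nm,lo,hi in(('wax',(45,80,40),(80,255,255)),('brush',(10,60,120),(20,170,255)),('scr',(105,150,60),(125,255,255)),('cap',(0,180,120),(5,255,255))):
        o=[]
        for f in(f0,f1):
            m=cv2.inRange(cv2.cvtColor(cv2.imread('pics/'+f+'.png'),cv2.COLOR_BGR2HSV),lo,hi)
            R={'scene':{'wax':(335,240,45,40),'brush':(270,200,45,35),'scr':(300,165,35,35),'cap':(312,303,28,30)},'top':{'wax':(318,125,25,40),'brush':(312,198,30,45),'scr':(248,210,52,40),'cap':(382,125,28,28)}}[n][nm]
            yy,xx=np.nonzero(m[R[1]:R[1]+R[3],R[0]:R[0]+R[2]]);o+=[len(xx),np.mean(xx).round(1),np.mean(yy).round(1)]
        print(n,nm,o)
E
```

```text
32.0 [ 0.5177 -0.0086  0.3351] [-0.5  -0.19 -0.34] 0.9004883629129735
bail [0.5198 0.0506 0.3364] [327.7 171.2] [306.  174.6]
s org 19 337 344 171 178 340.8 174.4
s red 76 342 351 157 173 345.8 165.4
t org 24 277 289 180 182 283.1 180.6
t red 50 266 276 174 181 271.6 177.6
107 317 348 178 204 339.31 186.64
104 323 348 178 204 339.68 186.68
107 323 348 178 205 339.55 186.89
107 323 348 178 205 339.56 186.86
106 323 348 178 205 339.54 186.91
106 323 348 178 205 339.54 186.91
421 277 309 177 193 294.54 184.32
422 277 309 177 193 294.5 184.32
419 277 309 177 193 294.39 184.32
419 277 309 177 193 294.47 184.32
421 277 309 177 193 294.46 184.33
422 277 325 162 193 294.58 184.28
exp top-face rear/front @z 0.192 [[326.7, 196.7], [344.4, 174.9], [309.0, 183.5], [275.3, 182.8]]
scene wax [351, np.float64(22.6), np.float64(20.2), 351, np.float64(22.6), np.float64(20.2)]
scene brush [403, np.float64(25.1), np.float64(16.7), 398, np.float64(24.8), np.float64(16.6)]
scene scr [390, np.float64(17.9), np.float64(17.3), 152, np.float64(21.1), np.float64(15.5)]
scene cap [219, np.float64(13.5), np.float64(12.1), 222, np.float64(13.5), np.float64(12.1)]
top wax [299, np.float64(11.7), np.float64(19.6), 92, np.float64(11.9), np.float64(10.5)]
top brush [496, np.float64(14.5), np.float64(22.3), 124, np.float64(10.9), np.float64(14.5)]
top scr [576, np.float64(24.6), np.float64(18.3), 0, np.float64(nan), np.float64(nan)]
top cap [166, np.float64(13.6), np.float64(11.4), 166, np.float64(13.6), np.float64(11.4)]
  return _methods._mean(a, axis=axis, dtype=dtype,
  ret = ret.dtype.type(ret / rcount)
```

```bash
python3 -c "
from h import *
print(ticket.hand_in())"
```

```text
the job is handed in; nothing more can be done
None
```

The yellow screwdriver is hanging by its bail on the orange hook, with the arm sunk about 90 mm. I released it and handed the job in shortly after 32 s on the robot's clock; no verdict was reported.

**Grasp:** My first grip, 60 mm behind the bail, let the screwdriver pitch nose-down. I set it down about 100 mm further forward and regripped about 30 mm behind the bail with the gripper leaning back. It stayed level from then on.

**Hanging and release:** I put the hook through the bail and lowered it at about 20 mm/s. I released once the vertical force on the gripper was about 0 to -0.5 N, with sideways forces still up to about 1.8 N. The red end block and the hook did not move more than about a pixel on release.

**Last checks:**
- **Screwdriver:** its image was steady to about 0.3 pixel and its rear end was where a level one should be. The bail was at about z = 0.22 m, so the foot is about 43 mm above the bench. After the retreat I only checked this by colour measurements, because all 12 pictures had been viewed.
- **Wax, brush and jar:** these showed no movement in the scene view.
- **Scraper:** it was partly hidden in the scene view and fully hidden in the top view, so I could not confirm it. Nothing passed low over it.

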